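Fit the air drop tube to the bench manifold

ROBOT

A 6-joint arm with a two-finger parallel gripper is mounted at the origin on the work surface. World frame = base frame: x ahead of the robot, y to its left, z up, the work surface at z = 0. Lengths are in m, angles in rad, forces in N, time in s.
With the tool pointing down it reaches from about 0.375 to 0.9 m from the base axis. Payload 3.1 kg.
Tool frame: the origin (TCP) lies at the very end of the fingers, on their centre line; the grasp point (between the pads) lies 19 mm behind it (r.grip_point_offset is the distance from the TCP to the grasp point, in m); z points along the fingers, y is the line along which they close (so a half turn about z gives the same grasp; the last joint's range is limited). The gripper opens to 85 mm and grips with 20 to 120 N. Pads are 22 mm wide; open, the fingers measure 114 mm over their backs; the gripper's body (76 mm by 85 mm) begins 54 mm behind the grasp point. The pads swing forward as they close: fully open they stand 13 mm farther back than shut.
Start: joints at [0.992, 0.527, 1.433, -0, 1.181, -0.178], TCP at [0.244, 0.575, 0.231] pointing down, gripper open.
Joint ranges: [-3.08, 3.08], [-0.75, 2.2], [0.22, 2.44], [-1.43, 4.57], [0, 2.65], [-2.85, 2.85]. Speed limits (rad/s): [2.79, 2.79, 3.14, 3.14, 3.14, 3.14].

INTERFACE

Orientations are given as a unit quaternion [x, y, z, w].
In Python, from bench import status, viewer, sign_off, r gives the robot as it stands.
- The arm moves only by the tool servo_tool, never from a script. Its arguments are lists of equal length, an entry for each row: "dr": the turn, a rotation vector about the tool's x, y, z in degrees, a list of three; "dp": the shift along the tool's x, y, z in cm, a list of three; "hand": the closure, from 0 (fully open) to 1 (shut). In form: {"dr": [[rx, ry, rz], ...], "dp": [[tx, ty, tz], ...], "hand": [hand, ...]}. A call has 1 to 20 rows; each row shifts and turns the commanded pose from where the row before left it, along the tool's axes as they then stand; what a row does not reach is not made up. A row lasts 1/8 s, in which the tool goes at most 62.5 mm and 10.7 degrees, less where a joint would pass 70% of its speed; a pose out of reach is approached as far as the arm can. A call with a gripper value outside its range is refused whole. The fingers move at their own pace and stop on an object; "newtons" is the grip in N (left out, the last holds). Time passes only in rows, so rows that do not move let the fingers close. It gives the time, the measured TCP pose, the force, the opening and the grip force at its end, in the units of the state.
- status.sense(): the state, without advancing time (a new reading comes with each control period).
- viewer.grab_frame(name): name is "side" or "top" or "wrist"; returns (picture, depth): 400x640x3 uint8, red, green, blue; 400x640 float32, m along the optical axis (not along the pixel's ray), 0 where there is no reading.
- viewer.camera_info(name): a dict with "vertical_fov" (degrees; the focal length in pixels is half the picture's height over the tangent of half this angle, whatever the lens; pixels are square), "cx", "cy" (the principal point, pixels), "R" (3x3) and "t" (3): a world point X has camera coordinates R X + t; the wrist camera has in their place "tool_from_camera" (4x4, takes a point from camera to tool coordinates, whose origin is the TCP and whose axes are the flange's). Camera axes: x right, y down, z forward; pixel columns grow to the right and rows downward; lengths in m; the calibration is good to about 2 mm. A picture is of the moment at which its call begins: read the wrist's pose just before it. camera_info takes no time and is no camera call.
- sign_off(): hands the job in; it is judged then, once.
The state is a dict: "t": time; "qpos": joint angles; "joint_velocities": joint speeds; "joint_torque": joint torques, N m; "ee_pos": TCP position; "tcp_rot": TCP orientation; "ft_force": force on the tool from outside, world axes, zero at the start; "wrist_torque": the same for the moment, N m; "width": opening from 0.0 (shut) to 1.0 (fully open); "finger_force": force on a finger pad.
Only numpy, scipy, OpenCV 4.12 (cv2) and the standard library are available. Lean on these libraries where they do the work, as an engineer would, in place of code of your own. Each camera call takes 0.05 s, during which the arm holds its last target. There are 200 camera calls.

TASK

Take the air tube with the thick coupling collar and nipple out of the wooden rack and push its plain end down into the one open push-fit port of the manifold, on past the stiff seal, until it bottoms on the stop inside, without forcing it once it is home. Then swing the valve lever fully open and let go of everything, leaving the spare tubes and the rest of the bench as they are.

Things in the scene. Friction and masses are not known exactly. Their poses are not given: they have to be found in the camera images.
- tube: The tube to fit: rigid aluminium air tube, 16 mm outside diameter, standing upright, about 0.11 kg. Origin at the centre of its lower (plain, chamfered) end, z up along it. Plain for 112 mm, then a dark steel collar 22 mm wide up to 136 mm, then a narrow nipple to 152 mm. It stands in one of the rack's three holes; which one varies.
- tube_tip (a point): Centre of the tube's lower end face.
- tube_collar (a point): Centre of the tube's collar, 124 mm above its tip: where to grip it.
- rack: Fixed wooden rack, 90 x 230 mm, 50 mm tall, its row of three holes along its y, 70 mm apart (middle hole at the centre). The holes are 17.6 mm wide and 40 mm deep (floor at 10 mm). Origin under its centre, z up.
- manifold: Fixed aluminium manifold rail, 60 x 260 mm, 20 mm thick, origin under its centre, long side along its y, z up. On it stand three equal 36 mm square steel push-fit ports 50 mm apart and, at the +y end, a brass ball valve with a lever. Two ports are closed by domed black plugs, one is open; which of the three varies.
- port: The open port, fixed: 36 x 36 mm, 55 mm tall, origin at the centre of its underside, z up. Its bore runs straight down from the top: 17 mm wide (1 mm play on the tube), 2 mm chamfer, ringed on top by a 3 mm high black collar 23 mm wide inside. The port is damaged if the tube presses on the stop inside with more than 18 N (besides the seal), or on the port and seal with more than 25 N. Released, the tube stays where it was left.
- port_mouth (a point): Centre of the open port's mouth, 75 mm above the bench, top of the 17 mm bore. 15 to 18 mm below it the tube meets the seal, which takes a steady 8 N to push down all the way. Beyond it the tube's end lands on a rigid steel stop, 22 to 48 mm below the mouth: it differs each time and can only be felt.
- valve (a joint): Valve lever angle, rad: 0 = shut, lever pointing to the manifold's -x (starts at 0 to 0.25); 1.57 = fully open, lever pointing to the manifold's +y. It grows clockwise seen from above. Friction 0.12 N m (2 N at the grip); it stays where it is left.
- lever_grip (a point): Middle of the lever's grip, 60 mm from its axis, 74 mm above the bench. The grip is a level bar 21 mm wide, 13 mm thick and 60 mm long (30 to 90 mm from the axis).
- lever_axis (a point): Point on the vertical axis of the lever, at lever height.
- spare_plain: Spare tube in another hole of the rack: plain 16 mm tube, 125 mm long, no collar. Origin at its lower end. To be left alone.
- spare_capped: Spare tube in another hole of the rack: 16 mm tube with a broad 34 mm cap, 99 mm tall in all. Origin at its lower end. To be left alone.
- tape_measure: Yellow tape measure 70 x 35 x 65 mm, a bystander to be left alone; origin under it.
- glue: Glue bottle, 60 mm wide, 150 mm tall, a bystander to be left alone; origin under it.
- screwdriver: Screwdriver lying on the bench, a bystander to be left alone; origin under it.
- offcut: Wood offcut 50 x 130 x 35 mm, a bystander to be left alone; origin under it.
- try_square: Try square lying flat, stock 120 mm, blade 160 mm, a bystander to be left alone; origin under it.
- mallet_block: Dark wood block 70 x 100 x 50 mm, a bystander to be left alone; origin under it.

How it is judged:
By the outcome, as a careful person would: the job done as asked, in the order asked, and still so for the second after the job is handed in, with the robot touching nothing.
It also fails if it takes over 72 s, if anything falls off the work surface, if the arm or the gripper's body presses on something with over 40 N, if the wrist force passes 120 N, or if a joint passes its speed limit or range.

## Working session

There is one attempt and no reset: what is moved stays moved. The work goes in short steps, Python scripts to look and compute and a tool call to move; the robot and the scene stay as the last step left them, time stands still between calls to the robot, and variables do not carry over. Pictures are saved under pics/ and viewed, at most 10 in all, crops included, and the job is handed in when it is done.

Besides the shell and the picture viewer there is one more tool, called after ">>>" as name(argument=value, ...), one argument or row to a line, values as JSON. servo_tool: Moves the arm, as the interface text tells. Its arguments: {"type":"object","properties":{"dr":{"type":"array"},"dp":{"type":"array"},"hand":{"type":"array"},"newtons":{"type":"number"}},"required":["dr","dp","hand"]}

```bash
mkdir -p pics; ls; python3 - <<'E'
from bench import status, viewer, r
import cv2, numpy as np
s=status.sense(); print({k:np.round(v,3).tolist() for k,v in s.items()}, r.grip_point_offset)
for n in ("side","top"):
    p,d=viewer.grab_frame(n); np.savez(f"{n}.npz",p=p,d=d); cv2.imwrite(f"pics/{n}1.png",p[:,:,::-1]); print(n,viewer.camera_info(n))
print(viewer.camera_info("wrist"))
E
```

```text
pics
{'t': 0.0, 'qpos': [0.991, 0.528, 1.434, 0.0, 1.181, -0.178], 'joint_velocities': [-0.001, 0.0, -0.0, 0.0, -0.002, 0.001], 'joint_torque': [0.0, -44.236, -17.803, -0.0, 0.008, 0.0], 'ee_pos': [0.243, 0.575, 0.23], 'tcp_rot': [0.199, 0.98, -0.001, -0.0], 'ft_force': [0.488, 0.901, 0.096], 'wrist_torque': [0.058, 0.016, 0.039], 'finger_force': 0.0, 'width': 0.996} 0.0187
side {'vertical_fov': 43.372022013036606, 'cx': 322.34358486746675, 'cy': 203.43083890914272, 'R': array([[ 0.81343423, -0.58151408,  0.0128888 ],
       [-0.33744222, -0.48983827, -0.8038602 ],
       [ 0.47376945,  0.64953818, -0.59467862]]), 't': array([-0.47868566,  0.27919464,  0.98958733])}
top {'vertical_fov': 43.18816815008411, 'cx': 316.8073646190236, 'cy': 201.18280166198284, 'R': array([[ 0.02424856, -0.99940543,  0.02451121],
       [-0.99032833, -0.02736428, -0.13601836],
       [ 0.13660822, -0.02097589, -0.99040305]]), 't': array([-0.03321795,  0.56368718,  1.26421392])}
{'vertical_fov': 69.94294039095614, 'cx': 319.82983372872036, 'cy': 202.49640991500394, 'tool_from_camera': array([[ 2.87675085e-05, -9.59388995e-01, -2.82086433e-01,
         7.19856466e-02],
       [ 9.99999699e-01, -1.91245451e-04,  7.52415773e-04,
        -4.83030912e-04],
       [-7.75807159e-04, -2.82086369e-01,  9.59388700e-01,
        -1.43543719e-01],
       [ 0.00000000e+00,  0.00000000e+00,  0.00000000e+00,
         1.00000000e+00]])}
```

View pics/top1.png

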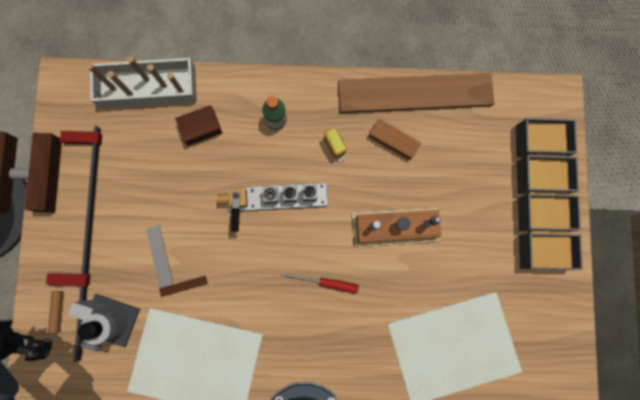

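View pics/side1.png

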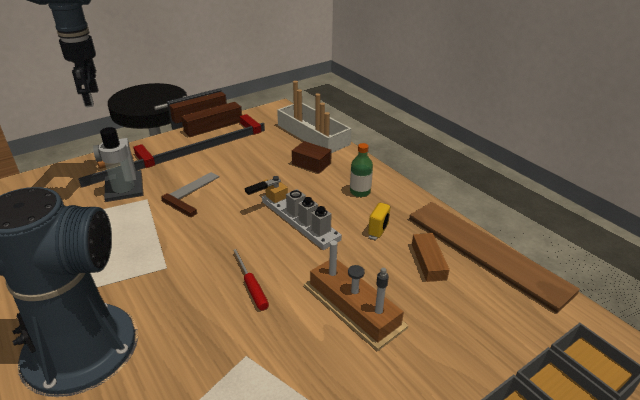

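The top view shows the rack at (398,226): plain tube left, capped in the middle, collared tube right (435,221). The manifold is at (287,196), with its open port nearest the valve (270,194), and the lever points down in the image (235,210). The side view agrees: collared tube at (382,280), open port at (296,195).

```bash
cat > h.py <<'E'
import numpy as np, cv2
from bench import viewer, status
from scipy.spatial.transform import Rotation as Rn
def cam(n, s=None):
    c=viewer.camera_info(n); f=200/np.tan(np.radians(c["vertical_fov"]/2))
    if n!="wrist":
        R,t=np.array(c["R"]),np.array(c["t"]); return f,c["cx"],c["cy"],R.T,-R.T@t
    T=np.array(c["tool_from_camera"]); W=Rn.from_quat(s["tcp_rot"]).as_matrix()
    return f,c["cx"],c["cy"],W@T[:3,:3],W@T[:3,3]+s["ee_pos"]
def ray(C,u,v):
    f,cx,cy,R,o=C; return o,R@np.array([(u-cx)/f,(v-cy)/f,1])
def plane(C,u,v,z):
    o,d=ray(C,u,v); return o+d*(z-o[2])/d[2]
def proj(C,X):
    f,cx,cy,R,o=C; p=R.T@(np.asarray(X)-o); return f*p[0]/p[2]+cx,f*p[1]/p[2]+cy
def deproj(C,d):
    f,cx,cy,R,o=C; v,u=np.mgrid[0:400,0:640]
    return np.stack([(u-cx)/f*d,(v-cy)/f*d,d],-1)@R.T+o
E
python3 - <<'E'
from h import *
C=cam("top"); D=np.load("top.npz"); p,d=D["p"],D["d"]
a=p[165:250,200:340]; b=p[190:260,345:450]
x=cv2.resize(a,None,fx=5,fy=5,interpolation=cv2.INTER_CUBIC); 
D2=np.load("side.npz"); y=cv2.resize(D2["p"][165:345,240:410],None,fx=3,fy=3)
cv2.imwrite("pics/z.png",np.vstack([cv2.resize(a,(560,340)),cv2.resize(b,(560,260))])[:600,:,::-1])
cv2.imwrite("pics/z2.png",cv2.resize(D2["p"][165:345,240:410],None,fx=3.3,fy=3.3)[:,:,::-1])
P=deproj(C,d)
for n,(u,v) in dict(tube=(435,221),port=(270,194),lever=(235,212),p2=(290,193),p3=(309,192),rack1=(360,240),plain=(376,224)).items():
    print(n,plane(C,u,v,.08).round(3),P[v,u].round(3))
# tall points in rack region and manifold
for nm,(u0,u1,v0,v1) in dict(rack=(345,450,190,260),man=(205,335,175,240)).items():
    Q=P[v0:v1,u0:u1].reshape(-1,3)
    for lo,hi in ((.04,.065),(.065,.08),(.08,.1),(.12,.14),(.14,.18)):
        m=(Q[:,2]>lo)&(Q[:,2]<hi); 
        if m.any(): print(nm,lo,m.sum(),np.median(Q[m],0).round(3),Q[m].min(0).round(3),Q[m].max(0).round(3))
E
```

```text
tube [ 0.517 -0.314  0.08 ] [ 0.509 -0.294  0.158]
port [0.574 0.1   0.08 ] [0.579 0.102 0.044]
lever [0.526 0.184 0.08 ] [0.525 0.184 0.085]
p2 [0.577 0.05  0.08 ] [0.576 0.05  0.087]
p3 [0.581 0.002 0.08 ] [0.58  0.002 0.089]
rack1 [ 0.465 -0.127  0.08 ] [ 0.467 -0.13   0.05 ]
plain [ 0.505 -0.166  0.08 ] [ 0.5   -0.159  0.134]
rack 0.04 1934 [ 0.502 -0.219  0.05 ] [ 0.464 -0.335  0.04 ] [ 0.549 -0.122  0.064]
rack 0.065 12 [ 0.506 -0.292  0.074] [ 0.493 -0.298  0.066] [ 0.517 -0.152  0.08 ]
rack 0.08 24 [ 0.505 -0.219  0.091] [ 0.49  -0.295  0.082] [ 0.517 -0.151  0.099]
rack 0.12 55 [ 0.502 -0.161  0.134] [ 0.492 -0.3    0.121] [ 0.519 -0.151  0.14 ]
rack 0.14 70 [ 0.511 -0.296  0.147] [ 0.503 -0.31   0.141] [ 0.522 -0.287  0.168]
man 0.04 414 [0.565 0.179 0.053] [ 0.543 -0.016  0.04 ] [0.592 0.237 0.065]
man 0.065 646 [0.57  0.09  0.076] [ 0.479 -0.016  0.065] [0.601 0.197 0.08 ]
man 0.08 283 [0.568 0.177 0.083] [ 0.478 -0.015  0.08 ] [0.595 0.195 0.096]
```

View pics/z.png

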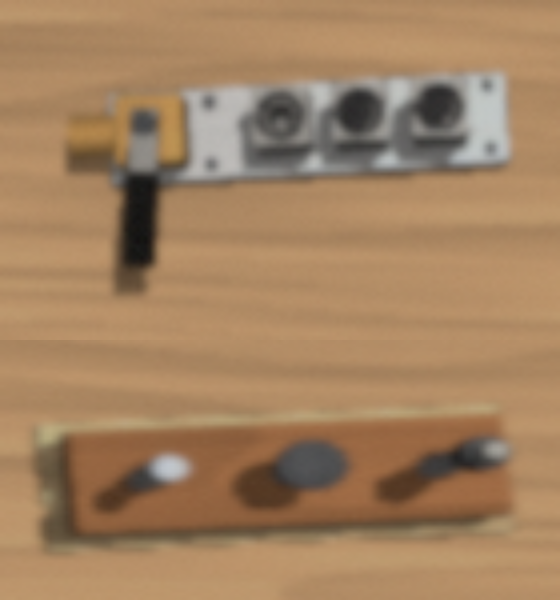

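The zoom confirms it: open port with a ring at crop (282,117), plugs at (360,110) and (437,107), collared tube top at (495,452). I'll turn and travel above the tube.

>>> servo_tool(
  dr=[
    [0,0,10.5],
    [0,0,10.5],
    [0,0,10.5],
    [0,0,10.5],
    [0,0,10.5],
    [0,0,10.5],
    [0,0,0],
    [0,0,0],
    [0,0,0],
    [0,0,0],
    [0,0,0],
    [0,0,0],
    [0,0,0],
    [0,0,0],
  ],
  dp=[
    [0,0,-1.2],
    [0,0,-1.2],
    [0,0,-1.2],
    [0,0,-1.2],
    [0,0,-1.2],
    [0,0,-1.2],
    [-2,4,0],
    [-2,4,0],
    [-2,4,0],
    [-2,4,0],
    [-5,0.5,0],
    [-5,0.5,0],
    [-5,0.5,0],
    [-5,0.5,0],
  ],
  hand=[0,0,0,0,0,0,0,0,0,0,0,0,0,0],
)

```text
t: 1.85
ee_pos: [0.4429, 0.3071, 0.3029]
tcp_rot: [0.682, 0.732, -0.0, -0.0]
ft_force: [0.4, -0.5, -0.5]
width: 0.995
finger_force: 0.0
```

>>> servo_tool(
  dr=[
    [0,0,0],
    [0,0,0],
    [0,0,0],
    [0,0,0],
    [0,0,0],
    [0,0,0],
  ],
  dp=[
    [-4.3,2.35,0],
    [-4.3,2.35,0],
    [-4.3,2.35,0],
    [-4.3,2.35,0],
    [-4.3,2.35,0],
    [0,0,0],
  ],
  hand=[0,0,0,0,0,0],
)

```text
t: 2.6
ee_pos: [0.5771, 0.0995, 0.3026]
tcp_rot: [0.684, 0.73, -0.0, 0.0]
ft_force: [0.0, 1.1, -0.8]
width: 1.003
finger_force: 0.0
```

```bash
python3 - <<'E'
from h import *
s=status.sense(); p,d=viewer.grab_frame("wrist"); C=cam("wrist",s)
np.savez("w1.npz",p=p,d=d,pos=s["ee_pos"],rot=s["tcp_rot"]); cv2.imwrite("pics/w1.png",p[:,:,::-1])
print(s["ee_pos"],s["tcp_rot"],s["joint_velocities"].round(3) if hasattr(s["joint_velocities"],"round") else s["joint_velocities"], proj(C,[.575,.1,.078]),proj(C,[.575,.178,.074]))
E
```

```text
[0.57710312 0.09947969 0.30259337] [ 6.83508951e-01  7.29942030e-01 -2.73443992e-04  2.67724808e-04] [ 0.055 -0.02   0.043  0.034  0.022  0.018] (np.float64(318.4618675267994), np.float64(175.03429649365307)) (np.float64(322.5143302925007), np.float64(112.57997533437893))
```

View pics/w1.png

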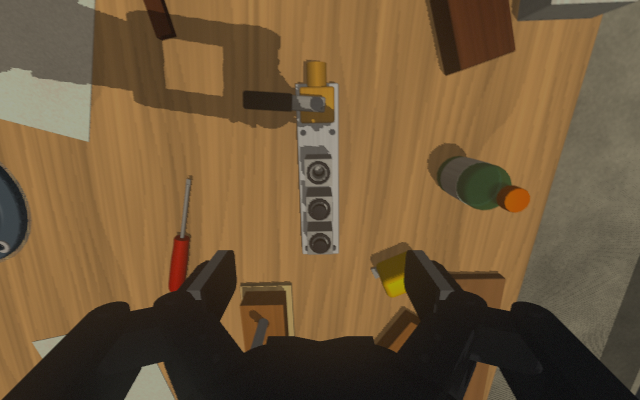

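The wrist view shows the open port's ring at (318,173), plugs at (319,209) and (320,243), the lever pivot at (317,102) and the grip running left to (245,100). I'll measure these with depth.

```bash
cat > m.py <<'E'
from h import *
def load(f):
    D=np.load(f); s=dict(ee_pos=D["pos"],tcp_rot=D["rot"]); return D["p"],D["d"],cam("wrist",s)
def rects(P,lo,hi,box,minn=30):
    m=((P[...,2]>lo)&(P[...,2]<hi)&(P[...,0]>box[0])&(P[...,0]<box[1])&(P[...,1]>box[2])&(P[...,1]<box[3])).astype(np.uint8)
    n,l,st,c=cv2.connectedComponentsWithStats(m)
    for i in range(1,n):
        if st[i,4]>=minn:
            Q=P[l==i]; r=cv2.minAreaRect((Q[:,:2]*1000).astype(np.float32))
            print("z",np.median(Q[:,2]).round(4),"n",len(Q),"c",np.round(r[0],1),"size",np.round(r[1],1),"ang",round(r[2],1))
E
python3 - <<'E'
from m import *
p,d,C=load("w1.npz"); P=deproj(C,d); b=(.46,.62,-.03,.26)
print("top");rects(P,.068,.1,b)
print("rail");rects(P,.01,.03,b,100)
print("bench", np.median(P[300:390,100:130].reshape(-1,3),0))
g=cv2.cvtColor(p,cv2.COLOR_RGB2GRAY)
cr=p[80:260,230:350]; cv2.imwrite("pics/w1z.png",cv2.resize(cr,None,fx=4.4,fy=3.3*4/3*.75,interpolation=cv2.INTER_CUBIC)[:,:,::-1])
E
```

```text
top
z 0.0809 n 1415 c [527.4 186.7] size [99.5 21. ] ang 0.4
z 0.0762 n 642 c [574.5 102.5] size [36.  36.2] ang 5.1
z 0.0771 n 701 c [578.6  52.9] size [35.7 36. ] ang 4.4
z 0.0769 n 647 c [582.7   3. ] size [35.4 36.5] ang 4.2
rail
z 0.0209 n 2723 c [575.  92.] size [ 59.7 248.8] ang 4.8
bench [0.51286477 0.09896421 0.37282532]
```

View pics/w1z.png

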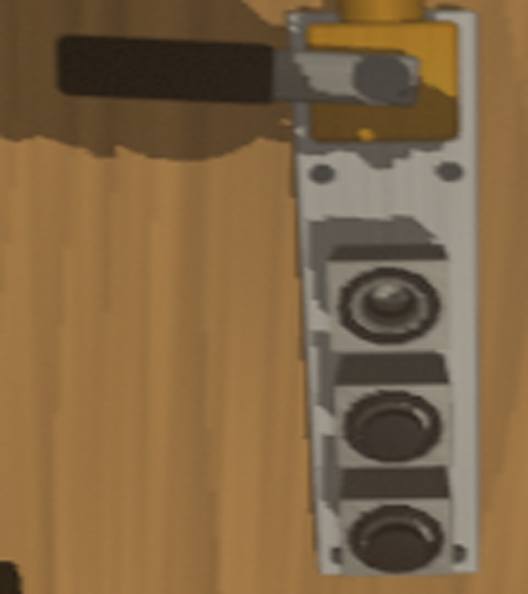

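>>> servo_tool(
  dr=[
    [0,0,0],
    [0,0,0],
    [0,0,0],
    [0,0,0],
    [0,0,0],
    [0,0,0],
    [0,0,0],
    [0,0,0],
    [0,0,0],
  ],
  dp=[
    [-4.8,-1.2,0],
    [-4.8,-1.2,0],
    [-4.8,-1.2,0],
    [-4.8,-1.2,0],
    [-4.8,-1.2,0],
    [-4.8,-1.2,0],
    [-4.8,-1.2,0],
    [-4.8,-1.2,0],
    [0,0,0],
  ],
  hand=[0,0,0,0,0,0,0,0,0],
)

```text
t: 3.78
ee_pos: [0.5061, -0.289, 0.3029]
tcp_rot: [0.683, 0.731, -0.0, -0.0]
ft_force: [0.4, 0.2, 0.5]
width: 1.002
finger_force: 0.0
```

```bash
python3 - <<'E'
from m import *
s=status.sense(); p,d=viewer.grab_frame("wrist")
np.savez("w2.npz",p=p,d=d,pos=s["ee_pos"],rot=s["tcp_rot"])
p,d,C=load("w2.npz"); P=deproj(C,d); b=(.44,.58,-.36,-.12)
print(s["ee_pos"],s["tcp_rot"])
for lo,hi in ((.155,.175),(.135,.153),(.125,.14),(.09,.115),(.045,.055)): print(lo);rects(P,lo,hi,b,8)
u,v=map(int,proj(C,[.508,-.295,.15])); print(u,v)
cv2.imwrite("pics/w2.png",cv2.resize(p[max(0,v-90):v+90,u-120:u+120],None,fx=3,fy=3)[:,:,::-1])
E
```

```text
[ 0.50614362 -0.28900729  0.30291708] [ 6.82892197e-01  7.30519140e-01 -1.69379414e-04 -7.30569594e-05]
0.155
z 0.1625 n 96 c [ 511.7 -297.2] size [10.4 10.1] ang 2.8
0.135
z 0.1361 n 203 c [ 499.7 -158.6] size [14.8 14.7] ang 62.6
z 0.1467 n 227 c [ 511.8 -297.5] size [20.9 20.9] ang 49.4
0.125
z 0.1359 n 245 c [ 499.6 -158.6] size [14.8 15.6] ang 2.6
z 0.1326 n 52 c [ 510.7 -289.8] size [19.3  6.2] ang 10.2
0.09
z 0.1022 n 46 c [ 499.8 -164.4] size [13.6  3.8] ang 2.6
z 0.1086 n 678 c [ 505.9 -228. ] size [33.3 31.2] ang 3.8
z 0.099 n 34 c [ 511.1 -293.2] size [15.3  6.4] ang 9.4
0.045
z 0.0509 n 7049 c [ 505.7 -228. ] size [ 70.1 210.2] ang 5.1
321 194
```

View pics/w2.png

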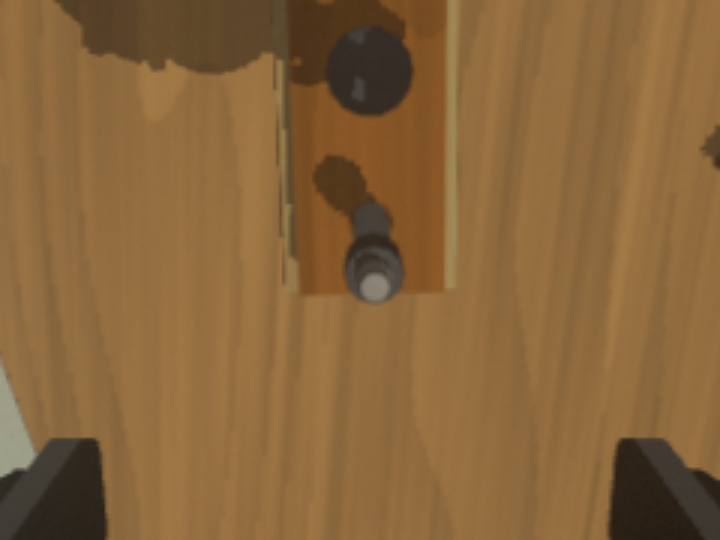

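The crop shows the nipple end at (375,287) at the end of the rack, with the cap well clear at (370,70). The tube axis is at (0.512, -0.297). Descending and gripping.

>>> servo_tool(
  dr=[
    [0,0,0],
    [0,0,0],
    [0,0,0],
    [0,0,0],
    [0,0,0],
    [0,0,0],
    [0,0,0],
    [0,0,0],
    [0,0,0],
    [0,0,0],
    [0,0,0],
    [0,0,0],
    [0,0,0],
    [0,0,0],
    [0,0,0],
    [0,0,0],
    [0,0,0],
  ],
  dp=[
    [-0.9,0.5,2],
    [0,0,3],
    [0,0,3],
    [0,0,3],
    [0,0,3],
    [0,0,2],
    [0,0,1.5],
    [0,0,1.3],
    [0,0,0],
    [0,0,0],
    [0,0,0],
    [0,0,0],
    [0,0,0],
    [0,0,0],
    [0,0,0],
    [0,0,0],
    [0,0,0],
  ],
  hand=[0,0,0,0,0,0,0,0,0,1,1,1,1,1,1,1,1],
  newtons=60,
)

```text
t: 5.95
ee_pos: [0.5126, -0.2962, 0.116]
tcp_rot: [0.682, 0.732, -0.0, 0.001]
ft_force: [-0.3, -0.2, 4.5]
width: 0.238
finger_force: 58.8
```

>>> servo_tool(
  dr=[
    [0,0,0],
    [0,0,0],
    [0,0,0],
    [0,0,0],
    [0,0,0],
    [0,0,0],
    [0,0,0],
    [0,0,0],
    [0,0,0],
    [0,0,0],
  ],
  dp=[
    [0,0,-0.5],
    [0,0,-1],
    [0,0,-2],
    [0,0,-2],
    [0,0,-2],
    [0,0,-2],
    [0,0,-2.5],
    [0,0,-2.5],
    [0,0,-2],
    [0,0,0],
  ],
  hand=[1,1,1,1,1,1,1,1,1,1],
)

```text
t: 7.2
ee_pos: [0.5129, -0.2962, 0.2822]
tcp_rot: [0.682, 0.732, 0.0, 0.002]
ft_force: [0.3, -0.4, 0.4]
width: 0.235
finger_force: 58.8
```

```bash
python3 - <<'E'
from m import *
s=status.sense(); print({k:np.round(s[k],3).tolist() for k in("ee_pos","tcp_rot","ft_force","width")})
p,d=viewer.grab_frame("side"); cv2.imwrite("pics/s2.png",cv2.resize(p[100:340,240:440],None,fx=2.5,fy=2.5)[:,:,::-1])
E
```

```text
{'ee_pos': [0.513, -0.296, 0.282], 'tcp_rot': [0.682, 0.732, 0.0, 0.002], 'ft_force': [0.261, -0.433, 0.394], 'width': 0.235}
```

View pics/s2.png

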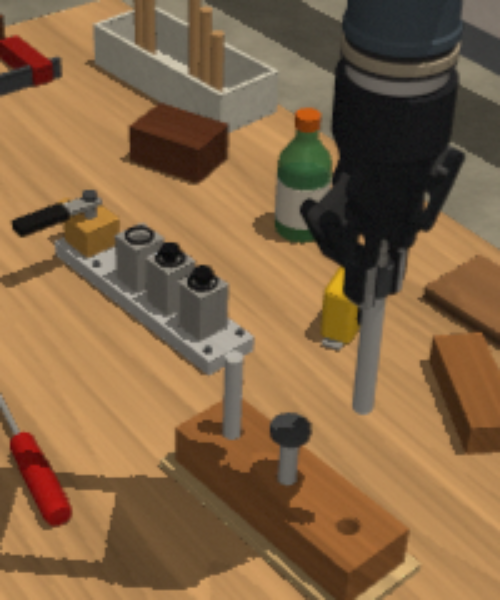

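The collared tube is in the hand, its hole at (348,525) empty and the spares undisturbed. Moving over the port.

>>> servo_tool(
  dr=[
    [0,0,0],
    [0,0,0],
    [0,0,0],
    [0,0,0],
    [0,0,0],
    [0,0,0],
    [0,0,0],
    [0,0,0],
    [0,0,0],
    [0,0,0],
    [0,0,0],
    [0,0,0],
  ],
  dp=[
    [2,0.5,0],
    [4,0.95,0],
    [4.5,1,0],
    [4.5,1,0],
    [4.5,1,0],
    [4.5,1,0],
    [4.5,1,0],
    [4.5,1,0],
    [4,0.9,0],
    [2.3,0.6,3],
    [0,0,3],
    [0,0,0],
  ],
  hand=[1,1,1,1,1,1,1,1,1,1,1,1],
)

```text
t: 8.75
ee_pos: [0.5704, 0.104, 0.2169]
tcp_rot: [0.681, 0.732, -0.003, -0.003]
ft_force: [-0.5, 0.4, 0.2]
width: 0.236
finger_force: 58.9
```

```bash
cat > t.py <<'E'
from m import *
def axis(P,c,zr,lab):
    Q=P.reshape(-1,3); m=(abs(Q[:,0]-c[0])<.02)&(abs(Q[:,1]-c[1])<.02)&(Q[:,2]>zr[0])&(Q[:,2]<zr[1]); Q=Q[m]
    print(lab,len(Q), "zmin",Q[:,2].min().round(4))
    return Q
def cyl(Q,z0):
    from scipy.optimize import least_squares
    f=lambda q: np.hypot(Q[:,0]-q[0]-q[2]*(Q[:,1*0+2]-z0),Q[:,1]-q[1]-q[3]*(Q[:,2]-z0))-.008
    m=Q.mean(0); s=least_squares(f,[m[0],m[1],0,0],loss="soft_l1",f_scale=.001)
    return s.x, np.sqrt(np.mean(f(s.x)**2))
def run(name):
    s=status.sense(); pos=np.array(s["ee_pos"]); fr={}
    for n in("wrist","side","top"):
        p,d=viewer.grab_frame(n); fr[n]=(p,d,cam(n,s))
    np.savez(name,p=fr["wrist"][0],d=fr["wrist"][1],pos=pos,rot=s["tcp_rot"],ps=fr["side"][0],ds=fr["side"][1])
    print("tcp",pos.round(4),np.round(s["tcp_rot"],4),"f",np.round(s["ft_force"],2))
    for n in("wrist","side"):
        p,d,C=fr[n]; P=deproj(C,d); Q=axis(P,pos,(pos[2]-.11,pos[2]-.02),n)
        if len(Q)>30: 
            z0=pos[2]-.105; x,e=cyl(Q,z0); print(" tip xy",x[:2].round(4),"tilt mrad",(x[2:]*1000).round(1),"rms",e.round(4))
    for n in("wrist","side","top"):
        P=deproj(fr[n][2],fr[n][1]); print(n); rects(P,.070,.1,(.54,.62,-.03,.14),60)
E
python3 -c "
from t import *
run('w3.npz')"
```

```text
tcp [0.5704 0.104  0.2169] [ 0.6812  0.7321 -0.003  -0.0035] f [-0.51  0.37  0.23]
wrist 709 zmin 0.1135
 tip xy [0.5689 0.1021] tilt mrad [ 9.4 -1.3] rms 0.0002
side 186 zmin 0.1135
 tip xy [0.5721 0.1007] tilt mrad [1.5 8.9] rms 0.0015
wrist
z 0.0762 n 815 c [574.2 102.5] size [35.3 35.9] ang 4.8
z 0.0765 n 280 c [590.5  54. ] size [11.8 35.9] ang 5.5
side
z 0.0745 n 281 c [576.7  75.9] size [39.5 90.9] ang 5.2
z 0.0754 n 170 c [5.816e+02 1.000e-01] size [37.9 38.2] ang 7.3
top
z 0.0772 n 204 c [582.2   2.3] size [36.6 35.3] ang 1.6
z 0.077 n 197 c [578.2  51.2] size [36.5 32.8] ang 2.2
```

>>> servo_tool(
  dr=[
    [0,0,0],
    [0,0,0],
    [0,0,0],
  ],
  dp=[
    [0,0.4,0],
    [0,0,1.5],
    [0,0,0],
  ],
  hand=[1,1,1],
)

```text
t: 9.28
ee_pos: [0.5768, 0.1026, 0.2039]
tcp_rot: [0.682, 0.731, -0.001, -0.001]
ft_force: [-0.9, 0.5, -0.9]
width: 0.238
finger_force: 58.9
```

```bash
python3 -c "
from t import *
run('w4.npz')"
```

```text
tcp [0.5768 0.1026 0.2039] [ 0.6819  0.7314 -0.0011 -0.0012] f [-0.86  0.48 -0.87]
wrist 711 zmin 0.0999
 tip xy [0.5759 0.1006] tilt mrad [ 3.7 -1. ] rms 0.0002
side 187 zmin 0.095
 tip xy [0.5772 0.1004] tilt mrad [  1.  -11.4] rms 0.0015
wrist
z 0.0762 n 913 c [574.3 102.5] size [35.5 36.2] ang 4.7
z 0.0759 n 130 c [593.3  57. ] size [ 5.2 30.1] ang 4.9
z 0.076 n 152 c [564.   54.6] size [ 6.3 29.8] ang 3.2
side
z 0.0738 n 131 c [574.1  98.7] size [38.8 43.3] ang 4.4
z 0.0757 n 149 c [578.2  49.2] size [36.4 37.5] ang 0.3
z 0.0754 n 164 c [5.825e+02 3.000e-01] size [38.3 37. ] ang 3.8
top
z 0.0769 n 205 c [582.6   2.3] size [36.4 35.3] ang 1.9
z 0.0771 n 190 c [578.4  51.2] size [36.3 32.6] ang 1.7
```

>>> servo_tool(
  dr=[
    [0,0,0],
    [0,0,0],
    [0,0,0],
  ],
  dp=[
    [0.2,-0.16,0],
    [0,0,0.5],
    [0,0,0],
  ],
  hand=[1,1,1],
)

```text
t: 9.8
ee_pos: [0.5758, 0.1047, 0.1998]
tcp_rot: [0.682, 0.732, -0.0, -0.0]
ft_force: [-0.1, 0.0, 0.1]
width: 0.235
finger_force: 58.9
```

```bash
python3 -c "
from t import *
run('w5.npz')"
```

```text
tcp [0.5758 0.1047 0.1998] [ 6.817e-01  7.316e-01 -4.000e-04 -4.000e-04] f [-0.1   0.04  0.12]
wrist 714 zmin 0.0955
 tip xy [0.5751 0.1027] tilt mrad [ 1.  -0.1] rms 0.0002
side 193 zmin 0.0939
 tip xy [0.5758 0.1013] tilt mrad [ 3.5 19.7] rms 0.0016
wrist
z 0.0762 n 937 c [574.4 102.3] size [35.6 36.5] ang 5.0
z 0.0758 n 126 c [563.5  56.8] size [ 6.1 26. ] ang 3.2
z 0.0759 n 134 c [593.1  58.3] size [ 6.1 27.5] ang 4.8
side
z 0.0749 n 290 c [575.9  75.3] size [39.1 90.3] ang 4.2
z 0.0755 n 166 c [582.1   1.4] size [39.1 38.8] ang 3.3
top
z 0.0769 n 202 c [582.4   2.3] size [36.4 35.3] ang 2.1
z 0.0767 n 202 c [578.4  51.3] size [36.3 32.8] ang 1.6
```

>>> servo_tool(
  dr=[
    [0,0,0],
    [0,0,0],
    [0,0,0],
    [0,0,0],
    [0,0,0],
    [0,0,0],
    [0,0,0],
  ],
  dp=[
    [-0.03,-0.07,0.5],
    [0,0,0.5],
    [0,0,0.5],
    [0,0,0.3],
    [0,0,0.2],
    [0,0,0.2],
    [0,0,0],
  ],
  hand=[1,1,1,1,1,1,1],
  newtons=30,
)

```text
t: 10.82
ee_pos: [0.5754, 0.1044, 0.1782]
tcp_rot: [0.682, 0.732, -0.0, -0.0]
ft_force: [0.5, 0.4, -0.3]
width: 0.235
finger_force: 58.9
```

>>> servo_tool(
  dr=[
    [0,0,0],
    [0,0,0],
    [0,0,0],
    [0,0,0],
    [0,0,0],
  ],
  dp=[
    [0,0,0.2],
    [0,0,0.2],
    [0,0,0.2],
    [0,0,0.2],
    [0,0,0],
  ],
  hand=[1,1,1,1,1],
  newtons=30,
)

```text
t: 11.45
ee_pos: [0.5754, 0.1044, 0.1701]
tcp_rot: [0.682, 0.732, -0.0, -0.0]
ft_force: [-0.2, -0.1, -0.3]
width: 0.243
finger_force: 58.9
```

>>> servo_tool(
  dr=[
    [0,0,0],
    [0,0,0],
    [0,0,0],
    [0,0,0],
    [0,0,0],
  ],
  dp=[
    [0,0,0.15],
    [0,0,0.15],
    [0,0,0.15],
    [0,0,0.15],
    [0,0,0],
  ],
  hand=[1,1,1,1,1],
)

```text
t: 12.08
ee_pos: [0.5755, 0.1044, 0.1642]
tcp_rot: [0.682, 0.732, -0.0, -0.0]
ft_force: [-0.2, 0.6, -0.9]
width: 0.239
finger_force: 58.9
```

>>> servo_tool(
  dr=[
    [0,0,0],
    [0,0,0],
    [0,0,0],
    [0,0,0],
  ],
  dp=[
    [0,0,0.1],
    [0,0,0.1],
    [0,0,0.1],
    [0,0,0],
  ],
  hand=[1,1,1,1],
)

```text
t: 12.58
ee_pos: [0.5758, 0.1043, 0.1627]
tcp_rot: [0.682, 0.732, 0.0, 0.001]
ft_force: [-1.7, -0.2, 7.3]
width: 0.239
finger_force: 59.7
```

Seal felt (7.3 N, about 1.5 mm lag, so roughly 5 N/mm). I'll press on in small steps.

>>> servo_tool(
  dr=[
    [0,0,0],
    [0,0,0],
    [0,0,0],
    [0,0,0],
    [0,0,0],
  ],
  dp=[
    [0,0,0.1],
    [0,0,0.1],
    [0,0,0.1],
    [0,0,0.1],
    [0,0,0],
  ],
  hand=[1,1,1,1,1],
)

```text
t: 13.2
ee_pos: [0.5758, 0.1043, 0.1588]
tcp_rot: [0.682, 0.732, 0.0, 0.001]
ft_force: [-1.0, -0.5, 7.8]
width: 0.237
finger_force: 59.8
```

>>> servo_tool(
  dr=[
    [0,0,0],
    [0,0,0],
    [0,0,0],
  ],
  dp=[
    [0,0,0.1],
    [0,0,0.1],
    [0,0,0],
  ],
  hand=[1,1,1],
)

```text
t: 13.58
ee_pos: [0.5759, 0.1043, 0.1568]
tcp_rot: [0.682, 0.732, 0.0, 0.001]
ft_force: [-2.5, -0.4, 7.6]
width: 0.235
finger_force: 59.8
```

>>> servo_tool(
  dr=[
    [0,0,0],
    [0,0,0],
    [0,0,0],
    [0,0,0],
  ],
  dp=[
    [0,0,0.08],
    [0,0,0.08],
    [0,0,0.08],
    [0,0,0],
  ],
  hand=[1,1,1,1],
)

```text
t: 14.08
ee_pos: [0.5759, 0.1043, 0.1545]
tcp_rot: [0.682, 0.732, 0.0, 0.001]
ft_force: [-2.7, -0.1, 7.5]
width: 0.236
finger_force: 59.8
```

>>> servo_tool(
  dr=[
    [0,0,0],
    [0,0,0],
    [0,0,0],
    [0,0,0],
  ],
  dp=[
    [0,0,0.08],
    [0,0,0.08],
    [0,0,0.08],
    [0,0,0],
  ],
  hand=[1,1,1,1],
)

```text
t: 14.58
ee_pos: [0.5759, 0.1043, 0.1521]
tcp_rot: [0.682, 0.732, 0.0, 0.001]
ft_force: [-2.1, 0.6, 7.5]
width: 0.235
finger_force: 59.8
```

>>> servo_tool(
  dr=[
    [0,0,0],
    [0,0,0],
    [0,0,0],
    [0,0,0],
  ],
  dp=[
    [0,0,0.08],
    [0,0,0.08],
    [0,0,0.08],
    [0,0,0],
  ],
  hand=[1,1,1,1],
)

```text
t: 15.08
ee_pos: [0.576, 0.1043, 0.1502]
tcp_rot: [0.682, 0.732, 0.001, 0.001]
ft_force: [-3.0, -0.5, 11.5]
width: 0.236
finger_force: 60.2
```

>>> servo_tool(
  dr=[
    [0,0,0],
    [0,0,0],
  ],
  dp=[
    [0,0,0.07],
    [0,0,0],
  ],
  hand=[1,1],
)

```text
t: 15.32
ee_pos: [0.5761, 0.1043, 0.1501]
tcp_rot: [0.682, 0.732, 0.001, 0.001]
ft_force: [-3.5, -1.3, 14.6]
width: 0.238
finger_force: 60.5
```

Stop confirmed: 0.7 mm commanded gave 0.1 mm of travel and +3 N. I'll unload, release and rise.

>>> servo_tool(
  dr=[
    [0,0,0],
    [0,0,0],
    [0,0,0],
    [0,0,0],
    [0,0,0],
    [0,0,0],
    [0,0,0],
  ],
  dp=[
    [0,0,-0.13],
    [0,0,-0.13],
    [0,0,0],
    [0,0,0],
    [0,0,0],
    [0,0,0],
    [0,0,0],
  ],
  hand=[1,1,1,0,0,0,0],
)

```text
t: 16.2
ee_pos: [0.5755, 0.1044, 0.1499]
tcp_rot: [0.682, 0.732, -0.0, -0.0]
ft_force: [0.6, 0.1, 0.3]
width: 0.995
finger_force: 0.0
```

>>> servo_tool(
  dr=[
    [0,0,0],
    [0,0,0],
    [0,0,0],
    [0,0,0],
    [0,0,0],
    [0,0,0],
    [0,0,0],
    [0,0,0],
  ],
  dp=[
    [0,0,-1],
    [0,0,-2],
    [0,0,-2.5],
    [0,0,-3],
    [0,0,-3],
    [0,0,-2.5],
    [0,0,-1],
    [0,0,0],
  ],
  hand=[0,0,0,0,0,0,0,0],
)

```text
t: 17.2
ee_pos: [0.5757, 0.1044, 0.3007]
tcp_rot: [0.682, 0.732, 0.0, 0.001]
ft_force: [-0.5, 0.3, -0.0]
width: 1.001
finger_force: 0.0
```

```bash
python3 - <<'E'
from t import *
s=status.sense(); p,d=viewer.grab_frame("wrist"); np.savez("w6.npz",p=p,d=d,pos=s["ee_pos"],rot=s["tcp_rot"])
p,d,C=load("w6.npz"); P=deproj(C,d); print(s["ee_pos"])
print("tube");rects(P,.184,.21,(.54,.6,.07,.13),10);rects(P,.17,.184,(.54,.6,.07,.13),10)
print("lever");rects(P,.077,.1,(.46,.6,.15,.25),50)
m=(P[...,2]>.077)&(P[...,2]<.083)&(P[...,1]>.15)&(P[...,1]<.25)&(P[...,0]>.46)&(P[...,0]<.6)
dark=m&(p.max(-1)<70); Q=P[dark]; print("grip",np.round(cv2.minAreaRect((Q[:,:2]*1000).astype(np.float32)),1) if 0 else cv2.minAreaRect((Q[:,:2]*1000).astype(np.float32)))
E
```

```text
[0.57565008 0.10435824 0.30067656]
tube
z 0.1966 n 167 c [573.3 102.7] size [10.9 11.5] ang 48.4
z 0.1809 n 257 c [573.3 102.2] size [20.9 20.8] ang 50.7
lever
z 0.0809 n 1393 c [527.6 186.8] size [99.  20.9] ang 0.4
grip ((524.9561767578125, 186.7534942626953), (93.73700714111328, 20.923324584960938), 0.39230284094810486)
```

The tube stands upright at (0.573, 0.103), top at 0.197. Next the lever: its axis is at about (0.568, 0.187), so I'll bring the closed fingers down on the -y side of the grip.

>>> servo_tool(
  dr=[
    [0,0,0],
    [0,0,0],
    [0,0,3.6],
    [0,0,0],
    [0,0,0],
    [0,0,0],
    [0,0,0],
    [0,0,0],
    [0,0,0],
    [0,0,0],
    [0,0,0],
    [0,0,0],
  ],
  dp=[
    [2.5,-3.5,0],
    [2.5,-3.5,0],
    [0,0,0],
    [0,0,3],
    [0,0,3],
    [0,0,3],
    [0,0,3],
    [0,0,3],
    [0,0,3],
    [0,0,3],
    [0,0,2.4],
    [0,0,0],
  ],
  hand=[1,1,1,1,1,1,1,1,1,1,1,1],
)

```text
t: 18.75
ee_pos: [0.4997, 0.149, 0.0635]
tcp_rot: [0.704, 0.71, -0.003, -0.002]
ft_force: [-0.2, 0.2, 0.5]
width: 0.001
finger_force: 0.0
```

>>> servo_tool(
  dr=[
    [0,0,0],
    [0,0,0],
    [0,0,0],
    [0,0,0],
  ],
  dp=[
    [0.5,0,0],
    [0.5,0.2,0],
    [0.4,0.1,0],
    [0,0,0],
  ],
  hand=[1,1,1,1],
)

```text
t: 19.25
ee_pos: [0.5055, 0.1638, 0.0666]
tcp_rot: [0.704, 0.71, 0.001, 0.0]
ft_force: [0.7, -1.4, 0.5]
width: 0.002
finger_force: 0.0
```

>>> servo_tool(
  dr=[
    [0,0,5],
    [0,0,5],
    [0,0,5],
    [0,0,5],
    [0,0,5],
    [0,0,5],
    [0,0,0],
  ],
  dp=[
    [0.56,-0.17,0],
    [0.56,-0.17,0],
    [0.56,-0.17,0],
    [0.56,-0.17,0],
    [0.56,-0.17,0],
    [0.56,-0.17,0],
    [0,0,0],
  ],
  hand=[1,1,1,1,1,1,1],
)

```text
t: 20.12
ee_pos: [0.5022, 0.1981, 0.0663]
tcp_rot: [0.864, 0.504, 0.0, 0.0]
ft_force: [-0.8, -0.3, -0.7]
width: -0.0
finger_force: 0.0
```

```bash
cat > lv.py <<'E'
from h import *
s=status.sense(); a=np.array([.568,.187]); W=Rn.from_quat(s["tcp_rot"]).as_matrix()
q=np.array(s["ee_pos"])[:2]-a; print("tool-frame rel",(W[:2,:2].T@q).round(4),"tool y angle",np.degrees(np.arctan2(W[1,1],W[0,1])).round(1),np.round(s["ft_force"],1))
for n in ("top","side"):
    p,d=viewer.grab_frame(n); P=deproj(cam(n),d)
    r=np.hypot(P[...,0]-a[0],P[...,1]-a[1]); m=(p.max(-1)<60)&(P[...,2]>.07)&(P[...,2]<.088)&(r<.1)&(r>.03)&(P[...,1]>.13)
    Q=P[m]; 
    if len(Q)>10:
        print(n,len(Q),Q.mean(0).round(4)); b=Q.mean(0)[:2]-a; print(" lever dir deg (0=-x, 90=+y)",np.degrees(np.arctan2(b[1],-b[0])).round(1), cv2.minAreaRect((Q[:,:2]*1000).astype(np.float32)))
E
python3 lv.py
```

```text
tool-frame rel [-0.0228 -0.0627] tool y angle -29.5 [-0.8 -0.3 -0.7]
side 115 [0.5104 0.2028 0.0777]
 lever dir deg (0=-x, 90=+y) 15.3 ((509.2109375, 202.23280334472656), (42.205501556396484, 58.1620979309082), 64.22824096679688)
```

```bash
python3 - <<'E'
from t import *
s=status.sense(); p,d=viewer.grab_frame("wrist"); np.savez("w7.npz",p=p,d=d,pos=s["ee_pos"],rot=s["tcp_rot"]); cv2.imwrite("pics/w7.png",p[:,:,::-1])
E
```

```text
(no output)
```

View pics/w7.png

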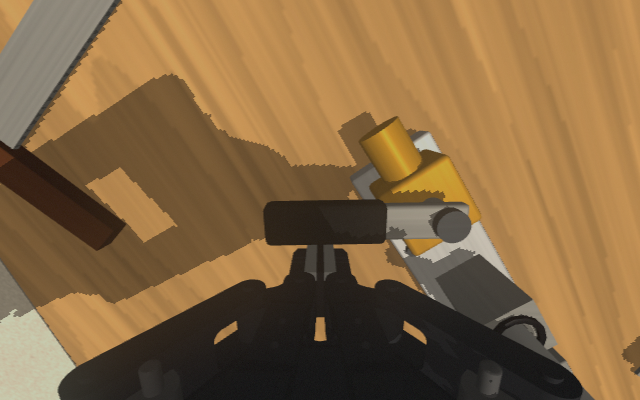

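The lever grip lies flat against the fingers at (325,222), turning with the tool and pivoting at (452,225). Continuing the swing.

>>> servo_tool(
  dr=[
    [0,0,5],
    [0,0,5],
    [0,0,5],
    [0,0,5],
    [0,0,5],
    [0,0,5],
    [0,0,5],
    [0,0,5],
    [0,0,5],
    [0,0,5],
    [0,0,0],
  ],
  dp=[
    [0.56,-0.17,0],
    [0.56,-0.17,0],
    [0.56,-0.17,0],
    [0.56,-0.17,0],
    [0.56,-0.17,0],
    [0.56,-0.17,0],
    [0.56,-0.17,0],
    [0.56,-0.17,0],
    [0.56,-0.17,0],
    [0.56,-0.17,0],
    [0,0,0],
  ],
  hand=[1,1,1,1,1,1,1,1,1,1,1],
)

```text
t: 21.65
ee_pos: [0.5345, 0.2443, 0.0658]
tcp_rot: [0.996, 0.092, -0.0, -0.0]
ft_force: [-0.4, 0.3, -0.2]
width: -0.003
finger_force: 0.3
```

```bash
python3 lv.py | head -1
```

```text
tool-frame rel [-0.0225 -0.0625] tool y angle -79.5 [-0.4  0.3 -0.2]
```

>>> servo_tool(
  dr=[
    [0,0,2],
    [0,0,2],
    [0,0,2],
    [0,0,0],
  ],
  dp=[
    [0.22,-0.08,0],
    [0.22,-0.08,0],
    [0.22,-0.08,0],
    [0,0,0],
  ],
  hand=[1,1,1,1],
)

```text
t: 22.25
ee_pos: [0.5411, 0.2474, 0.0659]
tcp_rot: [0.999, 0.039, -0.0, 0.0]
ft_force: [-2.1, -0.4, -0.1]
width: -0.003
finger_force: 0.7
```

>>> servo_tool(
  dr=[
    [0,0,0],
    [0,0,0],
    [0,0,0],
  ],
  dp=[
    [0.1,0,0],
    [0.1,0,0],
    [0,0,0],
  ],
  hand=[1,1,1],
)

```text
t: 22.62
ee_pos: [0.5411, 0.2475, 0.0658]
tcp_rot: [0.999, 0.039, -0.002, 0.0]
ft_force: [-4.9, -1.2, 2.9]
width: -0.0
finger_force: 2.6
```

The lever is on its end stop: 2 mm more command gave no motion, and the force rose to 5 N. Backing off and rising.

>>> servo_tool(
  dr=[
    [0,0,0],
    [0,0,0],
    [0,0,0],
    [0,0,0],
    [0,0,0],
    [0,0,0],
    [0,0,0],
    [0,0,0],
    [0,0,0],
    [0,0,0],
    [0,0,0],
  ],
  dp=[
    [0.1,0,0],
    [-0.3,0,0],
    [-1,0,0],
    [-1.5,0,0],
    [-1.5,0,0],
    [0,0,-3],
    [0,0,-5],
    [0,0,-5],
    [0,0,-5],
    [0,0,-3],
    [0,0,0],
  ],
  hand=[1,1,1,1,1,1,1,1,1,1,1],
)

```text
t: 24.0
ee_pos: [0.5019, 0.245, 0.2786]
tcp_rot: [0.999, 0.039, 0.003, -0.001]
ft_force: [-0.2, 0.7, 0.7]
width: -0.0
finger_force: 0.0
```

```bash
python3 - <<'E'
from t import *
s=status.sense(); p,d=viewer.grab_frame("wrist"); np.savez("w8.npz",p=p,d=d,pos=s["ee_pos"],rot=s["tcp_rot"])
p,d,C=load("w8.npz"); P=deproj(C,d); print(s["t"],s["ee_pos"])
print("lever");rects(P,.077,.1,(.52,.62,.15,.30),50)
print("tube");rects(P,.17,.21,(.54,.6,.07,.13),10)
pt,_=viewer.grab_frame("top"); cv2.imwrite("pics/t9.png",np.vstack([p[:300],pt[60:300]])[:,:,::-1])
E
```

```text
24.0 [0.50185319 0.24500862 0.27861629]
lever
z 0.081 n 1456 c [564.3 227.2] size [20.3 99.1] ang 4.5
tube
z 0.1818 n 809 c [573.8 103.7] size [19.2 21.4] ang 82.4
```

View pics/t9.png

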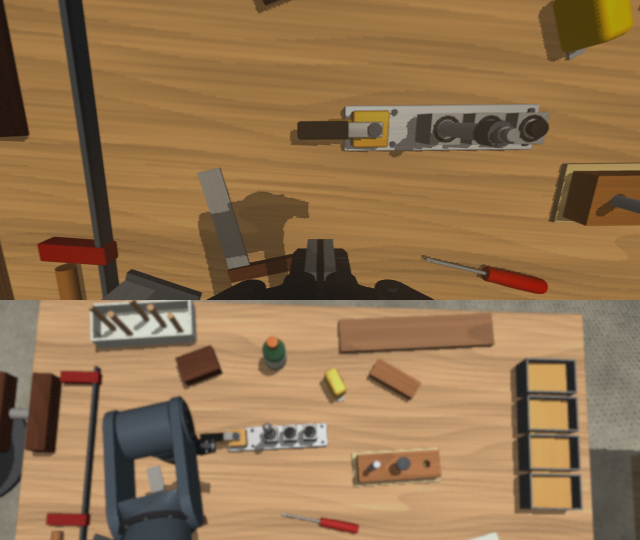

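The lever (335,130 in the upper half) is in line with the rail at 4.5°, against 4.7° for the rail. The tube stands in its port and everything else is where it was. Handing in.

```bash
python3 -c "
from bench import sign_off
print(sign_off())"
```

```text
the job is handed in; nothing more can be done
None
```

The collared tube is pushed past the seal and resting on the stop, about 29 mm below the mouth (peak reading 14.6 N, seal included). The valve lever is on its fully open end stop, the gripper is clear of everything, and the job was handed in at about 24 s.

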